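# Move the gas stream selector on by four clicks and start the run

### The job

The chromatograph is to run on another gas line: with a fingertip, push the grip bar of the red stream selector's dial round clockwise (seen from above) by exactly four clicks from where it stands now (count them as it snaps from stop to stop) and not past the fourth. Then press the green button on the start box right down and let it go. Do not grip or force the dial, do not press start before the dial is set, and leave the blue dial and the vials, bottles and tools on the bench where they are.

Things in the scene. Friction and masses are not known exactly. Their poses are not given: they have to be found in the camera images.
- red_selector: red stream selector, bolted to the bench: a rotary valve with upright axis. Round flange 116 mm diameter on the bench; round scale plate 116 mm diameter, red rim, white face with twelve black dots, one every 30 degrees, its top 56 mm above the bench; on it a dial. Origin on the dial's axis at bench height, z up. This is the one to turn.
- red_hub (a point): on the axis of the red dial, 77 mm above the bench; turns with it: x points from the axis to the nose, z up. The dial: red round skirt 68 mm diameter, top 65 mm above the bench; across it a black grip bar 14 mm wide, 65 to 87 mm above the bench, from 36 mm behind the axis to the nose 39 mm in front (last 7 mm tapered, white line on top)
- red_nose (a point): point at the nose of the red dial's grip bar, 40 mm from the dial's axis, 77 mm above the bench; goes round with the dial
- red_dial (a joint): angle of the red dial, rad, growing clockwise seen from above; no end stops. Clicks every 0.524 rad (30 degrees), at multiples of it, nose at a dot; starts in stop 0, 0.524 or 1.047. A sprung ball holds it: pushed 34 mm off the axis it takes about 3 N to leave a stop, easing to none half way; then it snaps into the next by itself and stays. Let go before half way, it springs back
- blue_selector: blue stream selector, bolted to the bench: a rotary valve with upright axis. Round flange 116 mm diameter on the bench; round scale plate 116 mm diameter, blue rim, white face with twelve black dots, one every 30 degrees, its top 56 mm above the bench; on it a dial. Origin on the dial's axis at bench height, z up. Same make as the red one; not part of the job.
- blue_nose (a point): point at the nose of the blue dial's grip bar, 40 mm from the dial's axis, 77 mm above the bench; goes round with the dial
- start_box: cream box fixed to the bench, 85 mm (x) by 65 mm (y) by 40 mm tall; origin at the centre of its underside, z up. The green start button sits on its top, 8 mm to the -x side of the middle, in a black ring 48 mm diameter that stands 12 mm above the box top
- start_button_top (a point): centre of the top face of the round green start button (diameter 32 mm), 62 mm above the bench when up (10 mm proud of its black ring); moves with the button. Press straight down
- start_button (a joint): how far the start button is pressed, m: 0 up, 0.006 right down. It is sprung: about 1.5 N to start moving, 5 N at the bottom, and it comes up again when let go
- vial_a: 10 ml glass headspace vial, amber glass, red septum, diameter 23 mm, 46 mm tall with its aluminium crimp cap; loose, stands upright; origin at the centre of its underside, z up. Not part of the job.
- vial_b: 10 ml glass headspace vial, clear glass, blue septum, diameter 23 mm, 46 mm tall with its aluminium crimp cap; loose, stands upright; origin at the centre of its underside, z up. Not part of the job.
- vial_c: 10 ml glass headspace vial, amber glass, blue septum, diameter 23 mm, 46 mm tall with its aluminium crimp cap; loose, stands upright; origin at the centre of its underside, z up. Not part of the job.
- septa_jar: small jar with an orange label and white lid, diameter 48 mm, 52 mm tall; loose; origin at the centre of its underside. Not part of the job.
- solvent_bottle: amber bottle with a blue cap, diameter 58 mm, 115 mm tall; loose; origin at the centre of its underside. Not part of the job.
- wrench: small steel spanner lying on the bench, 150 mm long; loose; origin at its middle, x along it. Not part of the job.
- screwdriver: screwdriver lying on the bench, 180 mm long; loose; origin near its middle, x along it. Not part of the job.
- syringe: glass micro-syringe lying on the bench, about 190 mm long with its needle; loose; origin near the middle, x along it towards the needle. Not part of the job.
Not all that is in view belongs to the job. What is shaped like the start_box but turquoise or yellow is not meant.

How it is judged:
On the way, in this order (a step that is already met when the one before it is completed fails the run):
1. the red dial has been turned clockwise by four clicks and rests in that stop (distance of red_nose from where it was at the start of the episode between 0.0665 and 0.0718 m and value of joint red_dial above 1.8 rad and contact force between the fingers and red_selector below 0.2 N), for 0.2 s.
2. the start button is pressed right down (value of joint start_button above 0.0045 m), for 0.05 s.
At the end, for the whole second after the job is handed in: the red dial rests in the fourth stop clockwise from its start (120 degrees, within about 7), the start button was pressed and is up again, the blue dial is unturned (nose within 6 mm), and every vial, jar, bottle and tool is within 15 mm of its start, the standing ones upright (distance of red_nose from where it was at the start of the episode between 0.0665 and 0.0718 m and value of joint red_dial above 1.8 rad and value of joint start_button below 0.0015 m and distance of blue_nose from where it was at the start of the episode below 0.006 m and distance of each of vial_a, vial_b, vial_c, septa_jar, solvent_bottle, wrench, screwdriver, syringe from where it was at the start of the episode below 0.015 m and angle between each of vial_a, vial_b, vial_c, septa_jar, solvent_bottle's own z axis and vertical below 0.2 rad); the robot touches nothing.
It fails at once if the red dial goes past the fourth click (more than half way to the fifth) (distance of red_nose from where it was at the start of the episode above 0.0745 m).
It fails at once if the start button is pressed before the red dial stands at its fourth click (value of joint start_button above 0.003 m and not (distance of red_nose from where it was at the start of the episode between 0.0665 and 0.0718 m and value of joint red_dial above 1.8 rad)).
It fails at once if the red dial is squeezed or forced (more than 20 N between fingers and selector) (contact force between the fingers and red_selector above 20 N).
It fails at once if the blue dial is turned (its nose moves more than 8 mm) (distance of blue_nose from where it was at the start of the episode above 0.008 m).
It fails at once if a vial, jar, bottle or tool is moved more than 20 mm, lifted or tipped over (distance of any of vial_a, vial_b, vial_c, septa_jar, solvent_bottle, wrench, screwdriver, syringe from where it was at the start of the episode above 0.02 m or angle between any of vial_a, vial_b, vial_c, septa_jar, solvent_bottle's own z axis and vertical above 0.5 rad).
It also fails if it takes over 58 s, if anything falls off the work surface, if the arm or the gripper's body presses on something with over 40 N, if the wrist force passes 120 N, or if a joint passes its speed limit or range.

### The arm

A 6-joint arm with a two-finger parallel gripper is mounted at the origin on the work surface. World frame = base frame: x ahead of the robot, y to its left, z up, the work surface at z = 0. Lengths are in m, angles in rad, forces in N, time in s.
With the tool pointing down it reaches from about 0.35 to 0.975 m from the base axis. Payload 4.9 kg.
Tool frame: the origin (TCP) lies midway between the tips of the shut fingers; the grasp point (between the pads) lies 19 mm behind it; z points along the fingers, y is the direction in which the jaws open and shut (so a half turn about z gives the same grasp; the last joint's range is limited). The gripper opens to 85 mm and grips with 20 to 120 N. Pads are 22 mm wide; open, the fingers measure 114 mm over their backs; the gripper's body (76 mm by 85 mm) begins 54 mm behind the grasp point. The pads swing forward as they close: fully open they stand 13 mm farther back than shut.
Start: joints at [1.22, 0.053, 1.613, -0, 1.476, -0.119], TCP at [0.144, 0.608, 0.196] pointing down, gripper open.
Joint ranges: [-3.01, 3.01], [-1.01, 2.22], [0.06, 2.58], [-1.02, 4.17], [0.09, 2.62], [-3.14, 3.14]. Speed limits (rad/s): [2.57, 2.57, 3.14, 3.14, 3.14, 3.14].

### API

Orientations are given as a rotation vector (axis times angle).
In Python, from cell import manip gives the robot as it stands.
- The arm moves only by the tool step_arm, never from a script. Its argument "rows" is a list of rows, each a list of 3 entries, a list of its own where there are three numbers: the turn, a rotation vector about the tool's x, y, z in degrees, then the shift along the tool's x, y, z in m, then the closure, from -1 (fully open) to 1 (shut), so that 0 is half open. In form: [[[rx, ry, rz], [tx, ty, tz], gripper], ...]. A call has 1 to 5 rows; each row shifts and turns the commanded pose from where the row before left it, along the tool's axes as they then stand; what a row does not reach is not made up. A row lasts 1/12 s, in which the tool goes at most 41.7 mm and 7.16 degrees, less where a joint would pass 70% of its speed; a pose out of reach is approached as far as the arm can. A call with a gripper value outside its range is refused whole. The fingers move at their own pace and stop on an object; "newtons" is the grip in N (left out, the last holds). Time passes only in rows, so rows that do not move let the fingers close. It gives the time, the measured TCP pose, the force and the opening at its end, in the units of the state.
- manip.read_state(): the state, without advancing time (a new reading comes with each control period).
- manip.get_image(name): name is "scene" or "top" or "wrist"; returns a dict with "image" (480x640x3 uint8, blue, green, red), "depth" (480x640 float32, m along the optical axis (not along the pixel's ray), 0 where there is no reading), "intrinsics" (3x3 intrinsics, pixels), "k1" (the pictures are not rectified: a ray, as slopes to the right and down, at radius r is drawn at 1 + k1 r^2 times it, then the intrinsics apply), "rvec" (rotation vector, rad) and "tvec" (3), from world to camera coordinates, as OpenCV has them; the wrist camera has in their place "mount" (4x4, takes a point from camera to tool coordinates, whose origin is the TCP and whose axes are the flange's). Camera axes: x right, y down, z forward; pixel columns grow to the right and rows downward; lengths in m; the calibration is good to about 2 mm. A picture is of the moment at which its call begins: read the wrist's pose just before it.
- manip.hand_in(): hands the job in, once; it reports no verdict.
Trained networks look in the newest picture that a camera, given by its name, has taken for a name from the list of things; names that differ only in an ending like _2 or _b are one class to them, and where a whole thing is asked for, a point or a joint stands for the part that bears it (a point fixed in the world has none). Each returns a list of dicts, best first, with "confidence" (0 to 1); they miss things now and then, are a little off and sometimes report something else, mostly with a low value. They report only what shows in the picture. A call takes as long as a camera call. They do not tell look-alikes from the thing itself.
- manip.masks_of(camera, target): "mask" (480x640 bool, what is visible of it) and "box" ([left, top, right, bottom] in pixels, round what is visible of it).
- manip.mark_of(camera, target): "at" ([row, column] in pixels: a listed point, or the origin of a listed thing).
The state is a dict: "time": time; "joints": joint angles; "dq": joint speeds; "tau": joint torques, N m; "tcp_pos": TCP position; "orientation": TCP orientation; "wrist_force": force on the tool from outside, world axes, zero at the start; "torque": the same for the moment, N m; "width": opening from 0.0 (shut) to 1.0 (fully open).
Only numpy, scipy, OpenCV 4.12 (cv2) and the standard library are available. Lean on these libraries where they do the work, as an engineer would, in place of code of your own. Each camera call takes 0.05 s, during which the arm holds its last target. There are 200 camera calls.

## Working session

There is one attempt and no reset: what is moved stays moved. The work goes in short steps, Python scripts to look and compute and a tool call to move; the robot and the scene stay as the last step left them, time stands still between calls to the robot, and variables do not carry over. Pictures are saved under pics/ and viewed, about 8 in all and at most 12, crops included, and the job is handed in when it is done.

Besides the shell and the picture viewer there is one more tool, called after "Request:" in YAML: its name, and indented under it one key for each argument. step_arm: Moves the arm, as the interface text tells. Its arguments: {"type":"object","properties":{"rows":{"type":"array","items":{"type":"array"}},"newtons":{"type":"number"}},"required":["rows"]}

```bash
mkdir -p pics; cat > h.py <<'E'
import numpy as np, cv2
from cell import manip
from scipy.spatial.transform import Rotation as R
def cam(n):
    s=manip.read_state(); d=manip.get_image(n)
    if n=="wrist":
        T=np.eye(4);T[:3,:3]=R.from_rotvec(s["orientation"]).as_matrix();T[:3,3]=s["tcp_pos"]
        d["c2w"]=T@np.array(d["mount"])
    else:
        W=np.eye(4);W[:3,:3]=R.from_rotvec(np.ravel(d["rvec"])).as_matrix();W[:3,3]=np.ravel(d["tvec"]);d["c2w"]=np.linalg.inv(W)
    return d
def ray(d,u,v):
    k=float(np.ravel(d["k1"])[0])
    p=cv2.undistortPoints(np.array([[[u,v]]],float),np.array(d["intrinsics"]),np.array([k,0,0,0,0.]))[0,0]
    return np.array([p[0],p[1],1.])
def at_z(d,u,v,z):
    r=d["c2w"][:3,:3]@ray(d,u,v);o=d["c2w"][:3,3]
    return o+r*(z-o[2])/r[2]
def at_d(d,u,v):
    z=d["depth"][int(round(v)),int(round(u))]
    return d["c2w"][:3,:3]@(ray(d,u,v)*z)+d["c2w"][:3,3]
E
python3 - <<'E'
from h import *
np.set_printoptions(precision=4,suppress=True)
Z=dict(red_selector=0,red_hub=.077,red_nose=.077,blue_selector=0,blue_nose=.077,start_box=0,start_button_top=.062,vial_a=0,vial_b=0,vial_c=0,septa_jar=0,solvent_bottle=0,wrench=0,screwdriver=0.01,syringe=0)
s=manip.read_state();print(s["time"],s["tcp_pos"],s["orientation"],s["width"])
for c in("top","scene"):
    d=cam(c);cv2.imwrite(f"pics/{c}0.png",d["image"]);print(c,d["c2w"][:3,3])
    for n,z in Z.items():
        for m in manip.mark_of(c,n)[:3]:
            v,u=m["at"];print(n,round(m["confidence"],2),int(u),int(v),at_z(d,u,v,z)[:2],at_d(d,u,v))
print(manip.read_state()["time"])
E
```

```text
0.0 [0.1433 0.6076 0.1949] [-0.3632 -3.1201  0.0031] 0.9968431706780688
top [ 0.3005 -0.0018  1.2144]
red_selector 0.92 419 258 [ 0.5515 -0.2268] [ 0.5383 -0.2149  0.0641]
red_selector 0.72 317 284 [0.5032 0.009 ] [0.4926 0.0084 0.0633]
red_selector 0.61 167 324 [0.43   0.3477] [0.4262 0.3373 0.0362]
red_hub 0.97 427 255 [ 0.5402 -0.2296] [ 0.5391 -0.2285  0.0825]
red_nose 0.64 425 239 [ 0.5771 -0.2294] [ 0.5746 -0.2274  0.0871]
blue_selector 0.55 220 267 [0.5555 0.229 ] [0.5423 0.217  0.0629]
blue_nose 0.92 194 268 [0.5388 0.2705] [0.5432 0.2755 0.0561]
blue_nose 0.69 423 239 [ 0.5759 -0.2258] [ 0.5734 -0.2238  0.0875]
start_box 0.79 410 335 [ 0.3789 -0.1911] [ 0.3755 -0.183   0.052 ]
start_box 0.75 320 351 [0.3544 0.0092] [0.3517 0.0086 0.0612]
start_box 0.66 318 285 [0.501  0.0066] [0.4915 0.0062 0.0572]
start_button_top 0.75 319 354 [0.3448 0.0109] [0.3448 0.0109 0.0616]
start_button_top 0.72 316 284 [0.4938 0.0101] [0.4937 0.0101 0.0624]
start_button_top 0.69 419 332 [ 0.3799 -0.2005] [ 0.3801 -0.201   0.0593]
vial_a 0.51 341 221 [ 0.6477 -0.0548] [ 0.6335 -0.0526  0.0499]
vial_
[... 1777 characters left out ...]
271 269 [ 0.6384 -0.0521] [ 0.6425 -0.0426  0.0072]
vial_b 0.47 286 293 [0.6485 0.0426] [0.6518 0.0495 0.0058]
vial_c 0.67 259 199 [ 0.523  -0.3724] [ 0.5823 -0.2303  0.0807]
vial_c 0.53 271 269 [ 0.6384 -0.0521] [ 0.6425 -0.0426  0.0072]
vial_c 0.47 286 293 [0.6485 0.0426] [0.6518 0.0495 0.0058]
septa_jar 0.59 471 351 [0.4286 0.362 ] [0.4437 0.3746 0.0174]
solvent_bottle 0.91 225 195 [ 0.5948 -0.4382] [ 0.6093 -0.3959  0.0228]
wrench 0.27 259 198 [ 0.5189 -0.3768] [ 0.5794 -0.2324  0.0817]
screwdriver 0.74 395 426 [0.6573 0.4373] [ 0.6502  0.4293 -0.0028]
screwdriver 0.64 258 200 [ 0.5341 -0.3483] [ 0.584  -0.2287  0.0783]
syringe 0.77 198 260 [ 0.7669 -0.168 ] [ 0.7701 -0.156   0.0082]
1.6
```

View top.

```bash
python3 -c "
import cv2
i=cv2.imread('pics/top0.png')[150:390,100:560]
a=cv2.resize(i,None,fx=1.7,fy=1.7,interpolation=3);cv2.imwrite('pics/t1.png',a)
i=cv2.imread('pics/top0.png')[200:370,280:480]
cv2.imwrite('pics/t2.png',cv2.resize(i,None,fx=3.5,fy=3.5,interpolation=2))"
```

```text
(no output)
```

View pics/t1.png

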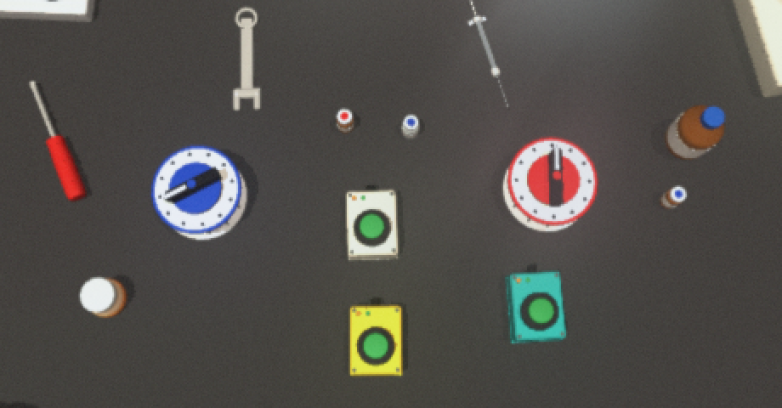

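View pics/t2.png

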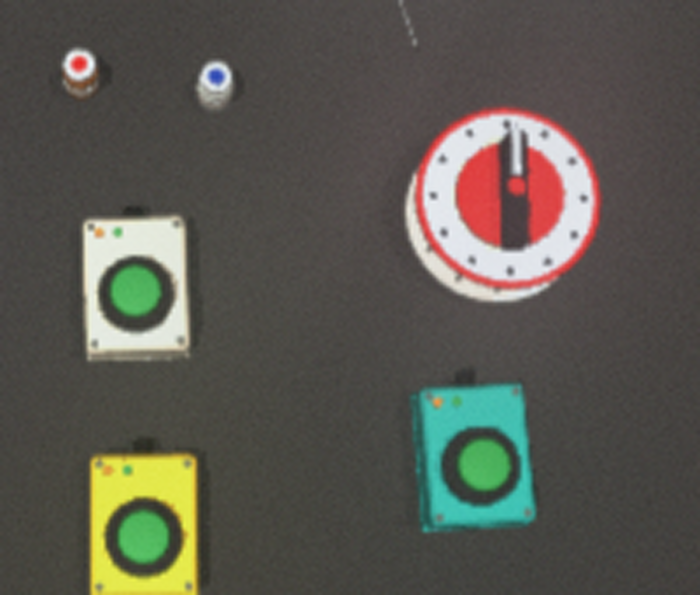

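Three look-alikes (top picture): cream box at (317,284), yellow at (320,353) and turquoise at (418,332). The cream one fits the description, and the crop confirms it. The red selector is at (425,255) with its nose pointing roughly +x, and the blue one at (217,262). Next I refine the red axis and nose angle.

```bash
cat > dial.py <<'E'
from h import *
from scipy.optimize import least_squares
def hub(d,box):
    l,t,r,b=box
    hsv=cv2.cvtColor(d["image"],cv2.COLOR_BGR2HSV);m=((hsv[...,1]>130)&(hsv[...,2]>90)&((hsv[...,0]<10)|(hsv[...,0]>170)))
    P=[]
    for v in range(t,b):
        for u in range(l,r):
            if m[v,u]:P.append(at_z(d,u,v,.056)[:2])
    P=np.array(P);h=cv2.convexHull(P.astype(np.float32))[:,0]
    f=least_squares(lambda q:np.hypot(*(h-q[:2]).T)-q[2],[*P.mean(0),.058],loss="soft_l1",f_scale=.001)
    return f.x
def bar(d,c):
    # rectified view at z=.087 centred on c, 0.25 mm/px; up=+x, left=+y
    n=400;s=.0004
    W=np.linalg.inv(d["c2w"]);g=np.mgrid[0:n,0:n]
    X=np.stack([c[0]+(n/2-g[0])*s,c[1]+(n/2-g[1])*s,np.full((n,n),.087)],-1).reshape(-1,3)
    k=float(np.ravel(d["k1"])[0])
    p,_=cv2.projectPoints(X,cv2.Rodrigues(W[:3,:3])[0],W[:3,3],np.array(d["intrinsics"]),np.array([k,0,0,0,0.]))
    p=p.reshape(n,n,2).astype(np.float32)
    im=cv2.remap(d["image"],p[...,0],p[...,1],cv2.INTER_CUBIC)
    yy,xx=np.mgrid[0:n,0:n]-n/2;rr=np.hypot(yy,xx)*s
    hsv=cv2.cvtColor(im,cv2.COLOR_BGR2HSV)
    dk=(im.max(2)<90)&(rr<.033)
    q=np.c_[-yy[dk],-xx[dk]]*s;mu=q.mean(0);w,V=np.linalg.eigh(np.cov((q-mu).T));a=V[:,1]
    wh=(hsv[...,1]<60)&(hsv[...,2]>130)&(rr<.033)
    mw=(np.c_[-yy[wh],-xx[wh]]*s).mean(0) if wh.any() else np.zeros(2)
    if a@mw<0:a=-a
    return np.degrees(np.arctan2(a[1],a[0])),mu,mw,im
E
python3 - <<'E'
from dial import *
np.set_printoptions(precision=4,suppress=True)
d=cam("top");c=hub(d,(385,215,470,300));print("top",c)
a,mu,mw,im=bar(d,c[:2]);print(a,mu,mw,np.degrees(np.arctan2(mw[1],mw[0])));cv2.imwrite("pics/b0.png",im)
d=cam("scene");print("scene",hub(d,(220,170,325,245)))
E
```

```text
top [ 0.5452 -0.229   0.0573]
0.7501407604789971 [-0.0092  0.004 ] [ 0.0156 -0.0133] -40.50735448759147
scene [ 0.5477 -0.2233  0.0598]
```

View pics/b0.png

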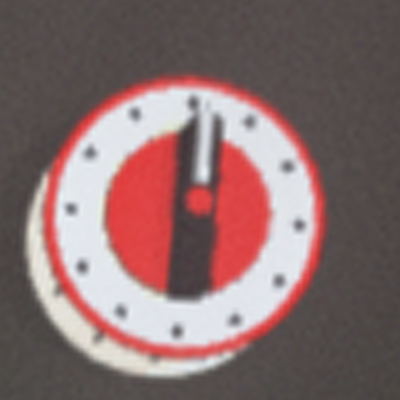

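Request:
step_arm:
  rows:
    - [[0,0,7],[0,0,0],1]
    - [[0,0,7],[0,0,0],1]
    - [[0,0,7],[0,0,0],1]
  newtons: 20

```text
time: 1.95
tcp_pos: [0.1436, 0.6083, 0.1961]
orientation: [-0.935, -2.999, 0.0]
wrist_force: [-0.2, 0.1, 0.6]
width: 0.602
```

The rectified crop shows the dial centre at (200,200), the nose near (206,112) and the dot line from (193,103) to (178,331). So the nose points at about -3.8° from world +x. I turn the tool parallel to the bar, then travel.

Request:
step_arm:
  rows:
    - [[0,0,6.6],[0,0,0],1]
    - [[0,0,6.6],[0,0,0],1]
    - [[0,0,6.6],[0,0,0],1]
    - [[0,0,6.6],[0,0,0],1]
    - [[0,0,6.6],[0,0,0],1]

```text
time: 2.37
tcp_pos: [0.1436, 0.6083, 0.1961]
orientation: [-1.748, -2.61, 0.0]
wrist_force: [-0.3, 0.4, -0.4]
width: 0.0
```

Request:
step_arm:
  rows:
    - [[0,0,6.6],[0,0,0],1]
    - [[0,0,6.6],[0,0,0],1]
    - [[0,0,6.6],[0,0,0],1]
    - [[0,0,6.4],[0,0,0],1]

```text
time: 2.7
tcp_pos: [0.1436, 0.6083, 0.1961]
orientation: [2.294, 2.146, -0.0]
wrist_force: [-0.2, 0.7, 0.0]
width: 0.0
```

Request:
step_arm:
  rows:
    - [[0,0,0],[-0.0308,0.0194,0],1]
    - [[0,0,0],[-0.0308,0.0194,0],1]
    - [[0,0,0],[-0.0308,0.0194,0],1]
    - [[0,0,0],[-0.0308,0.0194,0],1]
    - [[0,0,0],[-0.0308,0.0194,0],1]

```text
time: 3.12
tcp_pos: [0.2314, 0.4472, 0.1961]
orientation: [2.287, 2.154, 0.0]
wrist_force: [1.0, -0.0, 0.3]
width: -0.002
```

Request:
step_arm:
  rows:
    - [[0,0,0],[-0.0308,0.0194,0],1]
    - [[0,0,0],[-0.0308,0.0194,0],1]
    - [[0,0,0],[-0.0308,0.0194,0],1]
    - [[0,0,0],[-0.0308,0.0194,0],1]
    - [[0,0,0],[-0.0308,0.0194,0],1]

```text
time: 3.53
tcp_pos: [0.319, 0.2876, 0.1964]
orientation: [2.287, 2.153, 0.002]
wrist_force: [-0.0, 0.9, -0.4]
width: 0.002
```

Request:
step_arm:
  rows:
    - [[0,0,0],[-0.0308,0.0194,0],1]
    - [[0,0,0],[-0.0308,0.0194,0],1]
    - [[0,0,0],[-0.0308,0.0194,0],1]
    - [[0,0,0],[-0.0308,0.0194,0],1]
    - [[0,0,0],[-0.0308,0.0194,0],1]

```text
time: 3.95
tcp_pos: [0.4066, 0.1277, 0.1965]
orientation: [2.288, 2.152, 0.002]
wrist_force: [0.6, -0.3, -0.0]
width: 0.0
```

Request:
step_arm:
  rows:
    - [[0,0,0],[-0.0308,0.0194,0],1]
    - [[0,0,0],[-0.0308,0.0194,0],1]
    - [[0,0,0],[-0.0308,0.0194,0],1]
    - [[0,0,0],[-0.0308,0.0194,0],1]
    - [[0,0,0],[-0.0308,0.0194,0],1]

```text
time: 4.37
tcp_pos: [0.4941, -0.0321, 0.1964]
orientation: [2.288, 2.152, 0.001]
wrist_force: [0.1, -0.0, 0.3]
width: -0.002
```

Request:
step_arm:
  rows:
    - [[0,0,0],[-0.0308,0.0194,0],1]
    - [[0,0,0],[-0.0308,0.0194,0],1]
    - [[0,0,0],[-0.0308,0.0194,0],1]
    - [[0,0,0],[0,0,0],1]

```text
time: 4.7
tcp_pos: [0.5477, -0.131, 0.1957]
orientation: [2.292, 2.146, -0.002]
wrist_force: [-0.5, -0.2, -0.4]
width: -0.001
```

```bash
python3 - <<'E'
from h import *
np.set_printoptions(precision=4,suppress=True)
d=cam("wrist");cv2.imwrite("pics/w1.png",d["image"]);print(d["c2w"])
for n,z in(("red_hub",.077),("red_nose",.077),("red_selector",0)):
    for m in manip.mark_of("wrist",n)[:2]:
        v,u=m["at"];print(n,m["confidence"],u,v,at_z(d,u,v,z),at_d(d,u,v))
s=manip.read_state();print(s["tcp_pos"],s["joints"],s["time"])
E
```

```text
[[ 0.9979 -0.0622 -0.0189  0.5527]
 [-0.065  -0.9547 -0.2906 -0.0562]
 [-0.      0.2912 -0.9567  0.3735]
 [ 0.      0.      0.      1.    ]]
red_nose 0.62 361.2 330.9 [ 0.5836 -0.2364  0.077 ] [ 0.5824 -0.2299  0.0877]
red_nose 0.54 321.3 289.9 [ 0.5484 -0.1915  0.077 ] [ 0.5507 -0.1192  0.2354]
red_selector 0.89 321.2 288.6 [ 0.5473 -0.2251  0.    ] [ 0.5483 -0.1955  0.0653]
[ 0.5456 -0.1253  0.196 ] [-0.3588 -0.1022  1.7652  0.0003  1.4791 -0.2985] 4.9
```

View pics/w1.png

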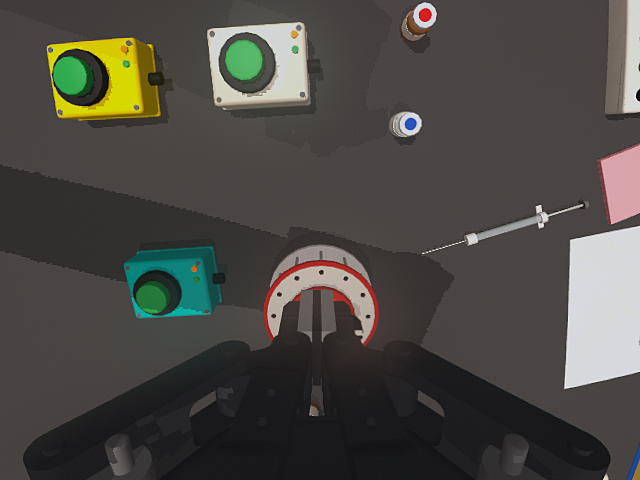

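The wrist picture shows the cream box at (260,65), yellow at (100,78) and turquoise at (172,282). The red selector's rim spans x 264–379 near row 315. The fingers hide the bar. I cross-check the hub from the rim.

```bash
python3 - <<'E'
from dial import *
d=cam("wrist")
hsv=cv2.cvtColor(d["image"],cv2.COLOR_BGR2HSV);m=((hsv[...,1]>130)&(hsv[...,2]>90)&((hsv[...,0]<10)|(hsv[...,0]>170)))
P=[]
for u in range(262,383):
    c=np.nonzero(m[240:345,u])[0]
    if len(c):P.append(at_z(d,u,240+c[0],.056)[:2])
P=np.array(P)
f=least_squares(lambda q:np.hypot(*(P-q).T)-.058,[.545,-.229],loss="soft_l1",f_scale=.001);print(f.x,np.abs(f.fun).mean(),len(P))
E
```

```text
[ 0.54554191 -0.22865426] 0.00033952433931479963 116
```

Request:
step_arm:
  rows:
    - [[0,0,0],[-0.032,0.019,0.02],1]
    - [[0,0,0],[-0.032,0.019,0.02],1]
    - [[0,0,0],[0,0,0.03],1]
    - [[0,0,0],[0,0,0.02],1]
    - [[0,0,0],[0,0,0],1]

```text
time: 5.37
tcp_pos: [0.5759, -0.1887, 0.1009]
orientation: [-2.28, -2.148, 0.005]
wrist_force: [-0.3, 1.0, -0.8]
width: -0.0
```

Request:
step_arm:
  rows:
    - [[0,0,0],[0,0,0],1]
    - [[0,0,0],[0,0,0],1]

```text
time: 5.53
tcp_pos: [0.5803, -0.1906, 0.1086]
orientation: [2.285, 2.153, 0.002]
wrist_force: [1.2, -0.4, -0.9]
width: -0.0
```

```bash
cat > st.py <<'E'
from h import *
s=manip.read_state();M=R.from_rotvec(s["orientation"]).as_matrix();c=np.array([.5455,-.2287])
p=np.array(s["tcp_pos"]);r=p[:2]-c
x=M[:2,0]/np.linalg.norm(M[:2,0]);y=M[:2,1]/np.linalg.norm(M[:2,1])
print("t",round(s["time"],2),"tcp",p.round(4),"yaw(bar-equiv)",round(np.degrees(np.arctan2(x[1],x[0]))-90,2),"lateral",(r@x).round(4),"along",(r@y).round(4),"F",np.round(s["wrist_force"],2),"tilt",M[:,2].round(3))
E
python3 st.py
```

```text
t 5.53 tcp [ 0.5803 -0.1906  0.1086] yaw(bar-equiv) -3.4 lateral 0.0401 along 0.0325 F [ 1.19 -0.43 -0.9 ] tilt [ 0.002 -0.001 -1.   ]
```

Request:
step_arm:
  rows:
    - [[0,0,0],[0,0,0.02],1]
    - [[0,0,0],[0,0,0.015],1]
    - [[0,0,0],[-0.01,0,0],1]
    - [[0,0,0],[-0.009,0,0],1]
    - [[0,0,0],[0,0,0],1]

```text
time: 5.95
tcp_pos: [0.5797, -0.2125, 0.0744]
orientation: [2.286, 2.149, 0.001]
wrist_force: [0.1, 0.8, 0.8]
width: 0.006
```

Request:
step_arm:
  rows:
    - [[0,0,0],[0,0,0],1]

```text
time: 6.03
tcp_pos: [0.5797, -0.2116, 0.0741]
orientation: [2.286, 2.149, 0.002]
wrist_force: [0.7, -0.3, -0.2]
width: 0.002
```

```bash
python3 st.py; python3 - <<'E'
from h import *
d=cam("wrist");i=d["image"][200:400,200:440];cv2.imwrite("pics/w2.png",cv2.resize(i,None,fx=3,fy=3))
E
python3 st.py
```

```text
t 6.03 tcp [ 0.5797 -0.2116  0.0741] yaw(bar-equiv) -3.54 lateral 0.0192 along 0.033 F [ 0.73 -0.29 -0.19] tilt [ 0.003 -0.002 -1.   ]
t 6.08 tcp [ 0.5795 -0.2111  0.0738] yaw(bar-equiv) -3.52 lateral 0.0196 along 0.0328 F [ 0.32  0.21 -1.13] tilt [ 0.003 -0.001 -1.   ]
```

View pics/w2.png

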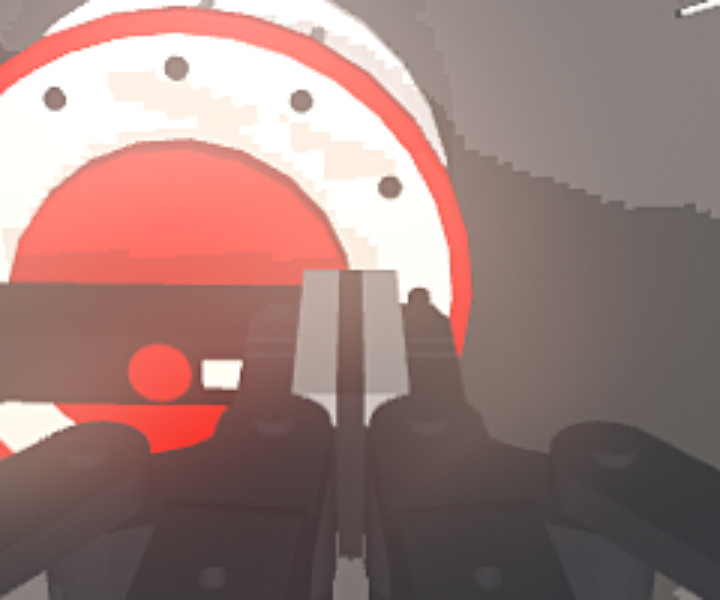

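The crop shows the fingertip at (350,330) next to the bar's near side, parallel to it and alongside the nose, so the geometry is as intended. Now I push in an arc about the axis.

Request:
step_arm:
  rows:
    - [[0,0,0],[-0.0015,-0.002,0],1]
    - [[0,0,3],[-0.0016,0.0009,0],1]
    - [[0,0,3],[-0.0016,0.0009,0],1]
    - [[0,0,3],[-0.0016,0.0009,0],1]

```text
time: 6.42
tcp_pos: [0.5785, -0.2167, 0.0722]
orientation: [2.452, 1.964, 0.0]
wrist_force: [0.2, -0.1, 0.1]
width: 0.001
```

```bash
python3 st.py
```

```text
t 6.42 tcp [ 0.5785 -0.2167  0.0722] yaw(bar-equiv) -12.62 lateral 0.0189 along 0.0296 F [ 0.19 -0.06  0.1 ] tilt [ 0.001 -0.    -1.   ]
```

Request:
step_arm:
  rows:
    - [[0,0,3],[-0.0016,0.0009,0],1]
    - [[0,0,3],[-0.0016,0.0009,0],1]
    - [[0,0,3],[-0.0016,0.0009,0],1]

```text
time: 6.67
tcp_pos: [0.5799, -0.222, 0.0722]
orientation: [2.598, 1.765, 0.0]
wrist_force: [-0.6, -0.5, 0.0]
width: 0.001
```

```bash
python3 st.py
```

```text
t 6.67 tcp [ 0.5799 -0.222   0.0722] yaw(bar-equiv) -21.62 lateral 0.0189 along 0.0295 F [-0.55 -0.5   0.  ] tilt [ 0. -0. -1.]
```

```bash
python3 - <<'E'
from dial import *
d=cam("top");a=bar(d,(.5455,-.2287))[3]
d=cam("scene");b=bar(d,(.5455,-.2287))[3]
cv2.imwrite("pics/c1.png",np.hstack([a,b]))
E
```

```text
dial.py:25: RuntimeWarning: Mean of empty slice.
  q=np.c_[-yy[dk],-xx[dk]]*s;mu=q.mean(0);w,V=np.linalg.eigh(np.cov((q-mu).T));a=V[:,1]
  ret = um.true_divide(
  avg = a.mean(axis, **keepdims_kw)
dial.py:25: RuntimeWarning: Degrees of freedom <= 0 for slice
  q=np.c_[-yy[dk],-xx[dk]]*s;mu=q.mean(0);w,V=np.linalg.eigh(np.cov((q-mu).T));a=V[:,1]
  c *= np.true_divide(1, fact)
  c *= np.true_divide(1, fact)
```

View pics/c1.png

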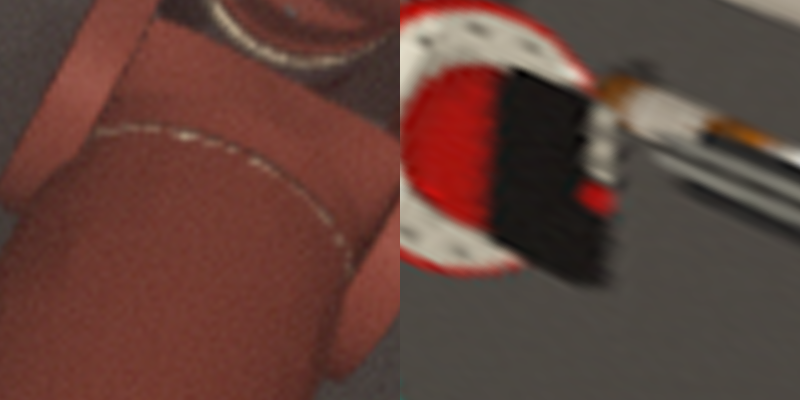

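```bash
python3 st.py; python3 - <<'E'
from h import *
d=cam("scene");cv2.imwrite("pics/s2.png",cv2.resize(d["image"][110:250,190:360],None,fx=4.5,fy=4.2,interpolation=2))
E
```

```text
t 6.77 tcp [ 0.5799 -0.2222  0.0722] yaw(bar-equiv) -21.48 lateral 0.0187 along 0.0296 F [ 0.16 -1.72 -0.23] tilt [ 0.001 -0.    -1.   ]
```

View pics/s2.png

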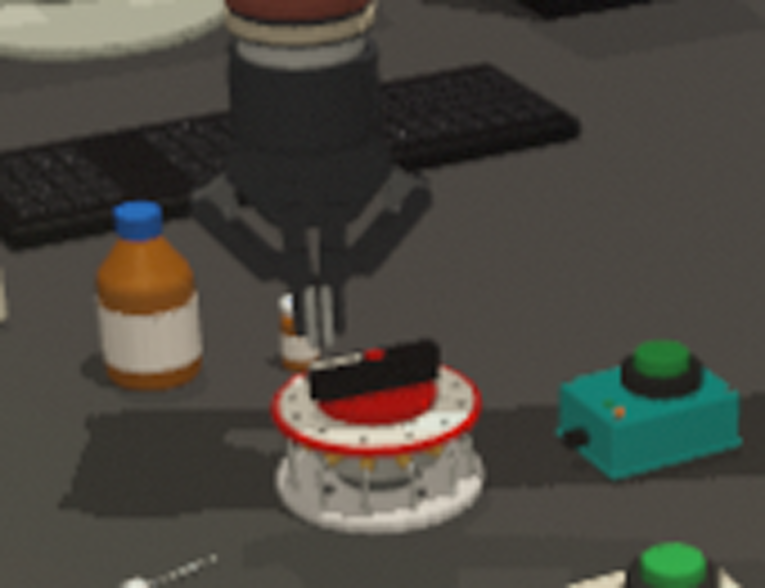

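```bash
python3 - <<'E'
from h import *
np.set_printoptions(precision=4,suppress=True)
s=manip.read_state();t=np.array(s["tcp_pos"])
for c in("scene","wrist"):
    d=cam(c);W=np.linalg.inv(d["c2w"]);k=float(np.ravel(d["k1"])[0])
    pr=lambda X:cv2.projectPoints(np.array(X,float).reshape(-1,1,3),cv2.Rodrigues(W[:3,:3])[0],W[:3,3],np.array(d["intrinsics"]),np.array([k,0,0,0,0.]))[0][:,0]
    print(c,pr([t,t+[0,0,.02],[.5455,-.2287,.087],[.584,-.231,.087]]))
    if c=="scene":
        for uv in((258,180),(260,184),(262,186),(262,190),(273,194),(262,197)):print(uv,at_d(d,*uv))
    else: cv2.imwrite("pics/w3.png",cv2.resize(d["image"][200:400,200:440],None,fx=3,fy=3));[print((u,v),at_d(d,u,v)) for u,v in((310,292),(312,300),(325,292),(325,300),(318,310))]
print(s["joints"])
E
```

```text
scene [[261.5262 203.4159]
 [261.0914 196.0771]
 [272.8807 193.6438]
 [258.0913 196.826 ]]
(258, 180) [ 0.5886 -0.2142  0.1401]
(260, 184) [ 0.5825 -0.2181  0.1266]
(262, 186) [ 0.5799 -0.2129  0.123 ]
(262, 190) [ 0.5824 -0.2082  0.1151]
(273, 194) [ 0.5453 -0.2285  0.0861]
(262, 197) [ 0.5765 -0.2246  0.0875]
wrist [[316.5459 279.5074]
 [316.5648 295.5118]
 [259.3274 324.2497]
 [330.7061 303.5645]]
(310, 292) [ 0.5815 -0.2103  0.1129]
(312, 300) [ 0.5822 -0.2108  0.1201]
(325, 292) [ 0.5874 -0.2123  0.1137]
(325, 300) [ 0.5873 -0.212   0.1216]
(318, 310) [ 0.5845 -0.2115  0.129 ]
[-0.4855  0.1473  1.726   0.      1.2679 -0.1118]
```

View pics/w3.png

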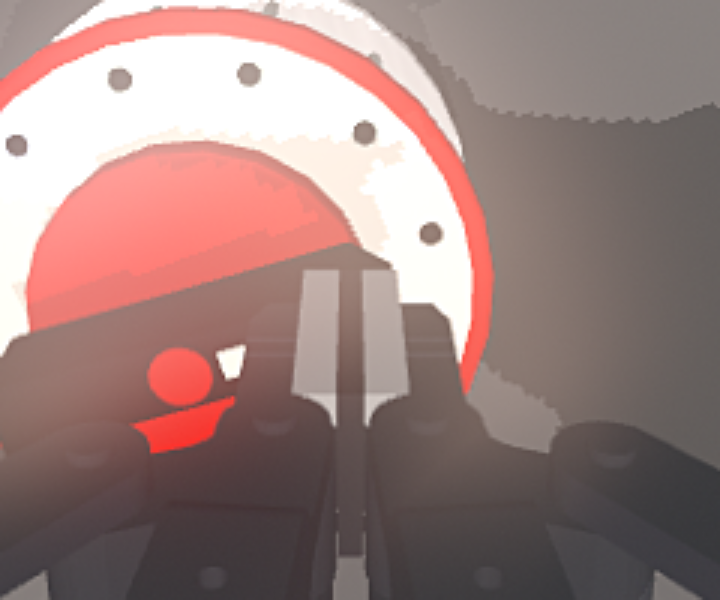

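The depth in both cameras and this crop agree. The fingertips end at about z = 0.110 while the reported TCP is 0.072, so the real tips are about 38 mm short of the TCP and passed above the bar. The scene picture shows the dial still unturned. I go back to the start angle with clearance and descend by the offset, checking before pushing.

Request:
step_arm:
  rows:
    - [[0,0,-6],[0.0032,-0.0019,0],1]
    - [[0,0,-6],[0.0032,-0.0019,0],1]
    - [[0,0,-6],[0.0032,-0.0019,0],1]
    - [[0,0,0],[0.012,0,0],1]
    - [[0,0,0],[0,0,0],1]

```text
time: 7.33
tcp_pos: [0.5775, -0.1973, 0.0715]
orientation: [-2.288, -2.151, -0.001]
wrist_force: [0.6, -0.0, 0.5]
width: -0.002
```

```bash
cat > tip.py <<'E'
from h import *
d=cam("wrist");s=manip.read_state()
# lowest points of fingers: tool-frame depth points near axis
M=np.linalg.inv(np.block([[R.from_rotvec(s["orientation"]).as_matrix(),np.array(s["tcp_pos"])[:,None]],[np.zeros((1,3)),1]]))
C=M@d["c2w"];P=[]
for v in range(260,330):
    for u in range(285,356):
        z=d["depth"][v,u]
        if z>0:
            q=C[:3,:3]@(ray(d,u,v)*z)+C[:3,3]
            if abs(q[0])<.016 and abs(q[1])<.02 and q[2]<-.003:P.append([v,u,*q])
P=np.array(P)
if len(P): i=P[:,4].argsort()[-25:];print("tip z_tool (97.5%)",np.percentile(P[:,4],[90,97.5,100]).round(4),"mean tip pts v,u,x,y,z",P[i].mean(0).round(4),"y range",P[:,3].min().round(4),P[:,3].max().round(4),"x",np.percentile(P[:,2],[5,50,95]).round(4))
E
python3 st.py; python3 tip.py
```

```text
t 7.33 tcp [ 0.5775 -0.1973  0.0715] yaw(bar-equiv) -3.54 lateral 0.0333 along 0.03 F [ 0.57 -0.02  0.49] tilt [-0.     0.001 -1.   ]
tip z_tool (97.5%) [-0.044  -0.041  -0.0384] mean tip pts v,u,x,y,z [ 2.9012e+02  3.1616e+02  1.2200e-02  0.0000e+00 -3.9100e-02] y range -0.0128 0.0139 x [0.008  0.0122 0.0128]
```

Request:
step_arm:
  rows:
    - [[0,0,0],[0,0,0.012],1]
    - [[0,0,0],[0,0,0.003],1]
    - [[0,0,0],[0,0,0.002],1]
    - [[0,0,0],[0,0,0.002],1]

```text
time: 7.72
tcp_pos: [0.577, -0.1992, 0.0516]
orientation: [-2.288, -2.151, 0.001]
wrist_force: [-0.1, 0.6, 0.1]
width: -0.003
```

Request:
step_arm:
  rows:
    - [[0,0,0],[0,0,0.003],1]
    - [[0,0,0],[0,0,0.003],1]
    - [[0,0,0],[0,0,0.003],1]
    - [[0,0,0],[0,0,0.003],1]
    - [[0,0,0],[0,0,0.003],1]

```text
time: 8.13
tcp_pos: [0.5775, -0.1993, 0.0374]
orientation: [2.288, 2.153, -0.0]
wrist_force: [0.5, -0.0, -0.3]
width: 0.001
```

```bash
python3 st.py; python3 tip.py; python3 - <<'E'
from h import *
d=cam("scene");a=cv2.resize(d["image"][130:230,215:315],(500,500),interpolation=2)
d=cam("wrist");b=cv2.resize(d["image"][200:400,200:440],None,fx=1.25,fy=2.5)
cv2.imwrite("pics/x4.png",np.hstack([a,b]))
E
```

```text
t 8.13 tcp [ 0.5775 -0.1993  0.0374] yaw(bar-equiv) -3.49 lateral 0.0313 along 0.0302 F [ 0.46 -0.02 -0.34] tilt [ 0. -0. -1.]
tip z_tool (97.5%) [-0.0191 -0.0183 -0.0144] mean tip pts v,u,x,y,z [ 2.7440e+02  3.3756e+02  8.5000e-03  1.1200e-02 -1.5300e-02] y range -0.0148 0.02 x [-0.0021  0.0085  0.0135]
```

View pics/x4.png

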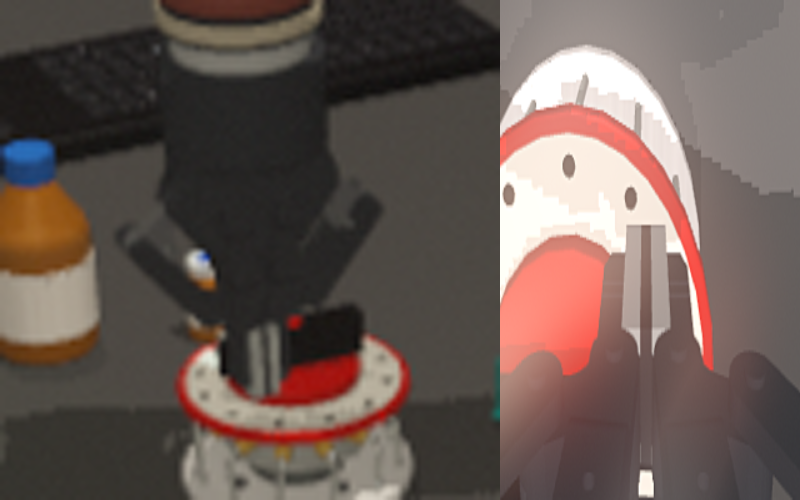

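The left crop shows the fingertip (265,380) in front of the bar on its +y side, just above the plate. Now I push, reading the force after each small arc.

Request:
step_arm:
  rows:
    - [[0,0,0],[-0.006,0,0],1]
    - [[0,0,0],[-0.005,0,0],1]
    - [[0,0,3],[-0.0016,0.001,0],1]
    - [[0,0,3],[-0.0016,0.001,0],1]

```text
time: 8.62
tcp_pos: [0.5788, -0.2145, 0.038]
orientation: [2.4, 2.026, 0.0]
wrist_force: [-1.0, 1.3, 0.5]
width: 0.003
```

```bash
python3 st.py
```

```text
t 8.62 tcp [ 0.5788 -0.2145  0.038 ] yaw(bar-equiv) -9.66 lateral 0.0196 along 0.0304 F [-0.99  1.27  0.53] tilt [ 0.001 -0.    -1.   ]
```

Request:
step_arm:
  rows:
    - [[0,0,3],[-0.0016,0.001,0],1]
    - [[0,0,3],[-0.0016,0.001,0],1]

```text
time: 8.78
tcp_pos: [0.5801, -0.2167, 0.038]
orientation: [-2.502, -1.897, -0.002]
wrist_force: [0.7, 3.5, 1.9]
width: 0.005
```

```bash
python3 st.py; cat > ang.py <<'E'
from h import *
# bar angle from scene: white line pixels (bright) near red centre, mapped at z=.087
d=cam("scene");c=np.array([.5455,-.2287]);n=300;s=.0003
g=np.mgrid[0:n,0:n];X=np.stack([c[0]+(n/2-g[0])*s,c[1]+(n/2-g[1])*s,np.full((n,n),.087)],-1).reshape(-1,3)
W=np.linalg.inv(d["c2w"]);k=float(np.ravel(d["k1"])[0])
p=cv2.projectPoints(X,cv2.Rodrigues(W[:3,:3])[0],W[:3,3],np.array(d["intrinsics"]),np.array([k,0,0,0,0.]))[0].reshape(n,n,2).astype(np.float32)
g0=cv2.remap(d["image"],p[...,0],p[...,1],cv2.INTER_LINEAR)
de=cv2.remap(d["depth"],p[...,0],p[...,1],cv2.INTER_NEAREST).reshape(-1)
uv=p.reshape(-1,2);Q=np.array([d["c2w"][:3,:3]@(ray(d,*q)*z)+d["c2w"][:3,3] for q,z in zip(uv[::3],de[::3])])
ok=(abs(Q[:,2]-.087)<.004)
q=Q[ok][:,:2]-c;q=q[np.hypot(*q.T)<.043]
w,V=np.linalg.eigh(np.cov((q-q.mean(0)).T));a=V[:,1]
print("bar axis deg (mod 180)",round(np.degrees(np.arctan2(a[1],a[0]))%180-180,1),"n",len(q),"mean",q.mean(0).round(4),"len",np.ptp(q@a).round(3))
cv2.imwrite("pics/ang_last.png",g0)
E
python3 ang.py
```

```text
t 8.78 tcp [ 0.5801 -0.2167  0.038 ] yaw(bar-equiv) -15.66 lateral 0.0209 along 0.0301 F [0.7  3.55 1.9 ] tilt [ 0.     0.002 -1.   ]
bar axis deg (mod 180) -166.0 n 4431 mean [-0.0043  0.0066] len 0.078
```

Request:
step_arm:
  rows:
    - [[0,0,3],[-0.0018,0.001,0],1]
    - [[0,0,3],[-0.0018,0.001,0],1]

```text
time: 9.0
tcp_pos: [0.5812, -0.221, 0.0381]
orientation: [-2.598, -1.766, -0.002]
wrist_force: [0.1, 2.2, 0.5]
width: -0.0
```

```bash
python3 st.py;python3 ang.py
```

```text
t 9.0 tcp [ 0.5812 -0.221   0.0381] yaw(bar-equiv) -21.57 lateral 0.0203 along 0.0304 F [0.06 2.24 0.46] tilt [ 0.001  0.001 -1.   ]
bar axis deg (mod 180) -175.5 n 4384 mean [-0.0027  0.0063] len 0.077
```

Request:
step_arm:
  rows:
    - [[0,0,3],[-0.0018,0.001,0],1]

```text
time: 9.13
tcp_pos: [0.5814, -0.2235, 0.038]
orientation: [2.641, 1.7, 0.001]
wrist_force: [0.6, 0.9, -0.8]
width: 0.001
```

```bash
python3 st.py;python3 ang.py
```

```text
t 9.13 tcp [ 0.5814 -0.2235  0.038 ] yaw(bar-equiv) -24.44 lateral 0.0196 along 0.0306 F [ 0.58  0.87 -0.76] tilt [ 0.001 -0.    -1.   ]
bar axis deg (mod 180) -178.6 n 5017 mean [-0.0007  0.0074] len 0.078
```

Request:
step_arm:
  rows:
    - [[0,0,3],[-0.0018,0.001,0],1]

```text
time: 9.27
tcp_pos: [0.5813, -0.2256, 0.0378]
orientation: [2.684, 1.632, -0.0]
wrist_force: [0.4, -0.3, -0.6]
width: -0.003
```

```bash
python3 st.py;python3 ang.py
```

```text
t 9.27 tcp [ 0.5813 -0.2256  0.0378] yaw(bar-equiv) -27.4 lateral 0.0192 along 0.0304 F [ 0.42 -0.33 -0.65] tilt [ 0.    -0.001 -1.   ]
bar axis deg (mod 180) -3.6 n 5132 mean [-0.0002  0.0076] len 0.078
```

```bash
cat > ang.py <<'E'
from h import *
d=cam("scene");c=np.array([.5455,-.2287]);n=300;s=.0003
g=np.mgrid[0:n,0:n];X=np.stack([c[0]+(n/2-g[0])*s,c[1]+(n/2-g[1])*s,np.full((n,n),.087)],-1).reshape(-1,3)
W=np.linalg.inv(d["c2w"]);k=float(np.ravel(d["k1"])[0])
p=cv2.projectPoints(X,cv2.Rodrigues(W[:3,:3])[0],W[:3,3],np.array(d["intrinsics"]),np.array([k,0,0,0,0.]))[0].reshape(n,n,2).astype(np.float32)
im=cv2.remap(d["image"],p[...,0],p[...,1],cv2.INTER_LINEAR);cv2.imwrite("pics/ang_last.png",im)
zc=(X@W[2,:3]+W[2,3]).reshape(n,n)            # camera depth the top plane would have
de=cv2.remap(d["depth"],p[...,0],p[...,1],cv2.INTER_NEAREST)
top=abs(de-zc)<.0035
X=X.reshape(n,n,3)[...,:2]-c;rr=np.hypot(X[...,0],X[...,1])
# score: fraction of the model bar's footprint (x -36..36, |y|<6) on 'top' minus just outside
best=[]
for a in np.arange(-180,0,1.):
    u=np.array([np.cos(np.radians(a)),np.sin(np.radians(a))]);l=X@u;t=X@[-u[1],u[0]]
    i=(abs(l)<.036)&(abs(t)<.006);o=(abs(l)<.036)&(t<-.009)&(t>-.015)
    best.append((top[i].mean()-top[o].mean(),a))
best.sort(reverse=True)
hsv=cv2.cvtColor(im,cv2.COLOR_BGR2HSV)
w=(hsv[...,1]<70)&(hsv[...,2]>120)&(rr>.008)&(rr<.034)&top
m=X[w].mean(0) if w.sum()>20 else [np.nan]*2
print("bar mod180:",[b for b in best[:3]],"white line dir",np.degrees(np.arctan2(m[1],m[0])).round(1),"n",w.sum(),"r",np.hypot(*m).round(4))
E
python3 ang.py;python3 st.py
```

```text
bar mod180: [(np.float64(0.5159713027452529), np.float64(-27.0)), (np.float64(0.5152518319595916), np.float64(-26.0)), (np.float64(0.514321229559421), np.float64(-25.0))] white line dir nan n 0 r nan
t 9.37 tcp [ 0.5812 -0.2259  0.0378] yaw(bar-equiv) -27.39 lateral 0.0189 along 0.0305 F [0.32 0.57 0.04] tilt [ 0.    -0.001 -1.   ]
```

View pics/ang_last.png

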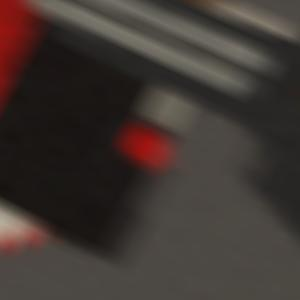

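The crop shows the hub at (147,147) and the white line towards (170,108), a nose direction of about -32°. The first click is done (stop at -33.8°). I continue.

Request:
step_arm:
  rows:
    - [[0,0,4],[-0.0022,0.0013,0],1]
    - [[0,0,4],[-0.0022,0.0013,0],1]
    - [[0,0,4],[-0.0022,0.0013,0],1]
    - [[0,0,4],[-0.0022,0.0013,0],1]

```text
time: 9.7
tcp_pos: [0.5812, -0.2348, 0.0377]
orientation: [-2.886, -1.239, -0.003]
wrist_force: [2.6, 3.0, 0.4]
width: -0.001
```

```bash
python3 st.py
```

```text
t 9.7 tcp [ 0.5812 -0.2348  0.0377] yaw(bar-equiv) -43.53 lateral 0.0202 along 0.03 F [2.62 2.99 0.35] tilt [ 0.001  0.002 -1.   ]
```

Request:
step_arm:
  rows:
    - [[0,0,4],[-0.0022,0.0013,0],1]
    - [[0,0,4],[-0.0022,0.0013,0],1]
    - [[0,0,4],[-0.0022,0.0013,0],1]

```text
time: 9.95
tcp_pos: [0.5789, -0.2427, 0.0378]
orientation: [3.0, 0.931, 0.002]
wrist_force: [-0.1, 0.7, -0.7]
width: 0.001
```

```bash
python3 st.py;python3 ang.py
```

```text
t 9.95 tcp [ 0.5789 -0.2427  0.0378] yaw(bar-equiv) -55.5 lateral 0.0196 along 0.0305 F [-0.11  0.67 -0.67] tilt [ 0.001  0.    -1.   ]
bar mod180: [(np.float64(0.5794189624028306), np.float64(-51.0)), (np.float64(0.5771078250913062), np.float64(-52.0)), (np.float64(0.5731697435443407), np.float64(-50.0))] white line dir -47.4 n 582 r 0.0167
```

Request:
step_arm:
  rows:
    - [[0,0,4],[-0.0022,0.0013,0],1]
    - [[0,0,4],[-0.0022,0.0013,0],1]
    - [[0,0,4],[-0.0022,0.0013,0],1]
    - [[0,0,4],[-0.0022,0.0013,0],1]

```text
time: 10.33
tcp_pos: [0.5739, -0.2512, 0.0377]
orientation: [-3.1, -0.506, -0.003]
wrist_force: [3.8, 2.6, -0.8]
width: 0.004
```

```bash
python3 st.py
```

```text
t 10.33 tcp [ 0.5739 -0.2512  0.0377] yaw(bar-equiv) -71.48 lateral 0.0198 along 0.0303 F [ 3.8   2.56 -0.79] tilt [ 0.002  0.001 -1.   ]
```

Request:
step_arm:
  rows:
    - [[0,0,4],[-0.0022,0.0013,0],1]
    - [[0,0,4],[-0.0022,0.0013,0],1]
    - [[0,0,4],[-0.0022,0.0013,0],1]

```text
time: 10.58
tcp_pos: [0.5682, -0.2569, 0.0377]
orientation: [3.136, 0.179, 0.002]
wrist_force: [0.8, 0.8, -0.5]
width: -0.003
```

```bash
python3 st.py;python3 ang.py
```

```text
t 10.58 tcp [ 0.5682 -0.2569  0.0377] yaw(bar-equiv) -83.46 lateral 0.0194 along 0.0306 F [ 0.8   0.84 -0.55] tilt [ 0.001 -0.    -1.   ]
bar mod180: [(np.float64(0.7235237468560631), np.float64(-81.0)), (np.float64(0.7216492892845986), np.float64(-82.0)), (np.float64(0.7198334200937012), np.float64(-80.0))] white line dir -80.6 n 955 r 0.0203
```

Request:
step_arm:
  rows:
    - [[0,0,4],[-0.0022,0.0013,0],1]
    - [[0,0,4],[-0.0022,0.0013,0],1]
    - [[0,0,4],[-0.0022,0.0013,0],1]
    - [[0,0,4],[-0.0022,0.0013,0],1]

```text
time: 10.97
tcp_pos: [0.5598, -0.2623, 0.0378]
orientation: [3.131, -0.258, 0.003]
wrist_force: [4.0, 0.8, -1.4]
width: 0.0
```

```bash
python3 st.py; python3 ang.py
```

```text
t 10.97 tcp [ 0.5598 -0.2623  0.0378] yaw(bar-equiv) -99.43 lateral 0.0196 along 0.0308 F [ 3.97  0.82 -1.35] tilt [ 0.002 -0.    -1.   ]
bar mod180: [(np.float64(0.7353400687428393), np.float64(-97.0)), (np.float64(0.7344026663889178), np.float64(-96.0)), (np.float64(0.7320626366760388), np.float64(-98.0))] white line dir -94.8 n 755 r 0.0234
```

Request:
step_arm:
  rows:
    - [[0,0,4],[-0.0022,0.0013,0],1]
    - [[0,0,4],[-0.0022,0.0013,0],1]

```text
time: 11.18
tcp_pos: [0.555, -0.264, 0.0378]
orientation: [3.105, -0.474, 0.003]
wrist_force: [2.4, 0.7, -1.5]
width: 0.002
```

```bash
python3 st.py;python3 ang.py
```

```text
t 11.18 tcp [ 0.555  -0.264   0.0378] yaw(bar-equiv) -107.37 lateral 0.0196 along 0.0308 F [ 2.44  0.72 -1.49] tilt [ 0.002 -0.001 -1.   ]
bar mod180: [(np.float64(0.7118449838524846), np.float64(-106.0)), (np.float64(0.7115324512970101), np.float64(-105.0)), (np.float64(0.7073653505573497), np.float64(-104.0))] white line dir -102.9 n 821 r 0.0217
```

Request:
step_arm:
  rows:
    - [[0,0,4],[-0.0022,0.0013,0],1]

```text
time: 11.32
tcp_pos: [0.5521, -0.2645, 0.0378]
orientation: [3.087, -0.579, 0.001]
wrist_force: [1.4, -0.1, -1.0]
width: 0.0
```

```bash
python3 st.py;python3 ang.py
```

```text
t 11.32 tcp [ 0.5521 -0.2645  0.0378] yaw(bar-equiv) -111.24 lateral 0.0191 along 0.031 F [ 1.44 -0.14 -0.97] tilt [ 0. -0. -1.]
bar mod180: [(np.float64(0.6848244974481825), np.float64(-108.0)), (np.float64(0.6847973324997395), np.float64(-109.0)), (np.float64(0.6826372252890324), np.float64(-107.0))] white line dir -108.8 n 942 r 0.0223
```

Request:
step_arm:
  rows:
    - [[0,0,2],[-0.0011,0.0006,0],1]

```text
time: 11.45
tcp_pos: [0.5503, -0.2646, 0.0377]
orientation: [3.077, -0.632, -0.001]
wrist_force: [-0.1, -0.2, -0.2]
width: 0.001
```

```bash
python3 st.py;python3 ang.py;sleep 0; python3 ang.py
```

```text
t 11.45 tcp [ 0.5503 -0.2646  0.0377] yaw(bar-equiv) -113.2 lateral 0.0186 along 0.0311 F [-0.1  -0.19 -0.2 ] tilt [-0.001 -0.    -1.   ]
bar mod180: [(np.float64(0.7380977185123451), np.float64(-112.0)), (np.float64(0.7374778714984901), np.float64(-113.0)), (np.float64(0.73705594332743), np.float64(-111.0))] white line dir -113.1 n 812 r 0.0209
bar mod180: [(np.float64(0.7252003747267617), np.float64(-116.0)), (np.float64(0.7217536186608352), np.float64(-117.0)), (np.float64(0.7211748125195292), np.float64(-115.0))] white line dir -115.9 n 522 r 0.0224
```

Request:
step_arm:
  rows:
    - [[0,0,1.5],[-0.0008,0.0005,0],1]

```text
time: 11.63
tcp_pos: [0.5496, -0.2647, 0.0377]
orientation: [3.069, -0.673, -0.001]
wrist_force: [-0.4, -0.1, -0.2]
width: -0.001
```

```bash
python3 st.py;python3 ang.py; python3 ang.py
```

```text
t 11.63 tcp [ 0.5496 -0.2647  0.0377] yaw(bar-equiv) -114.73 lateral 0.0187 along 0.031 F [-0.36 -0.06 -0.24] tilt [-0. -0. -1.]
bar mod180: [(np.float64(0.8180077836857801), np.float64(-125.0)), (np.float64(0.8137964119827854), np.float64(-124.0)), (np.float64(0.8134548480192132), np.float64(-126.0))] white line dir -123.2 n 1022 r 0.0217
bar mod180: [(np.float64(0.7353408119467941), np.float64(-125.0)), (np.float64(0.7328343707353004), np.float64(-124.0)), (np.float64(0.7316928571485931), np.float64(-126.0))] white line dir -123.2 n 838 r 0.0206
```

The bar reads -124° and -123° in two pictures, which matches the fourth stop (-123.8°). I back off and lift.

Request:
step_arm:
  rows:
    - [[0,0,0],[0.01,0,0],1]
    - [[0,0,0],[0.012,0,0],1]
    - [[0,0,0],[0,0,-0.03],1]
    - [[0,0,0],[0,0,-0.035],1]
    - [[0,0,0],[0,0,-0.035],1]

```text
time: 12.15
tcp_pos: [0.5695, -0.2738, 0.1375]
orientation: [-3.067, 0.675, 0.004]
wrist_force: [1.5, 0.5, 0.5]
width: -0.003
```

Request:
step_arm:
  rows:
    - [[0,0,0],[-0.023,-0.028,-0.01],1]
    - [[0,0,0],[-0.023,-0.028,0],1]
    - [[0,0,0],[-0.023,-0.028,0],1]
    - [[0,0,0],[0,0,0],1]
    - [[0,0,0],[0,0,0],1]

```text
time: 12.57
tcp_pos: [0.5429, -0.1674, 0.148]
orientation: [3.068, -0.673, 0.001]
wrist_force: [-0.3, 0.4, -0.5]
width: -0.002
```

```bash
python3 st.py; python3 ang.py; python3 - <<'E'
from h import *
np.set_printoptions(precision=4,suppress=True)
for c,b in(("top",(295,262,340,305)),("scene",(320,222,362,262)),("wrist",None)):
    d=cam(c)
    h=cv2.cvtColor(d["image"],cv2.COLOR_BGR2HSV);m=((h[...,0]>45)&(h[...,0]<75)&(h[...,1]>110)&(h[...,2]>60)).astype(np.uint8)
    if b:
        k=np.zeros_like(m);k[b[1]:b[3],b[0]:b[2]]=1;m*=k
    n,_,s,ce=cv2.connectedComponentsWithStats(m)
    for i in range(1,n):
        if s[i,4]>40:print(c,ce[i],s[i,4],at_z(d,*ce[i],.061),at_d(d,*ce[i]))
    if c=="top":
        im=cv2.resize(d["image"][200:380,250:490],None,fx=3,fy=3,interpolation=2);cv2.imwrite("pics/t5.png",im)
E
```

```text
t 12.57 tcp [ 0.5429 -0.1674  0.148 ] yaw(bar-equiv) -114.73 lateral -0.028 along -0.0546 F [-0.32  0.37 -0.54] tilt [ 0.001 -0.001 -1.   ]
bar mod180: [(np.float64(0.7291875062411561), np.float64(-124.0)), (np.float64(0.7286767690757394), np.float64(-125.0)), (np.float64(0.7266949406311843), np.float64(-123.0))] white line dir -123.3 n 1643 r 0.0214
top [318.2795 282.6646] 161 [0.4971 0.0068 0.061 ] [0.4975 0.0068 0.059 ]
scene [339.15 244.5 ] 140 [0.5025 0.0138 0.061 ] [0.5037 0.0157 0.0624]
```

View pics/t5.png

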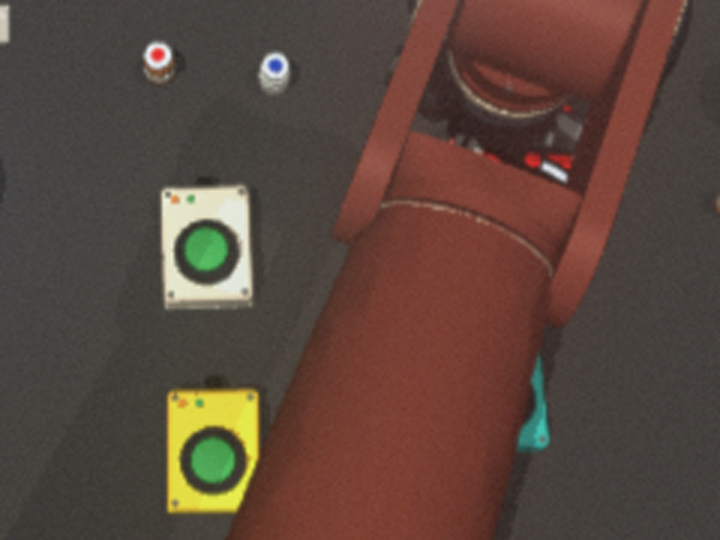

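The crop shows the cream box's green button at (206,248), clear of the arm. The dial's white line at (553,172) points as expected for the fourth stop. I move over the button at about (0.495, 0.008).

Request:
step_arm:
  rows:
    - [[0,0,0],[-0.0234,-0.0278,0],1]
    - [[0,0,0],[-0.0234,-0.0278,0],1]
    - [[0,0,0],[-0.0234,-0.0278,0],1]
    - [[0,0,0],[-0.0234,-0.0278,0],1]
    - [[0,0,0],[-0.0232,-0.0278,0],1]

```text
time: 13.18
tcp_pos: [0.4953, 0.007, 0.1477]
orientation: [3.067, -0.682, 0.0]
wrist_force: [0.3, 1.2, -0.0]
width: 0.0
```

Request:
step_arm:
  rows:
    - [[0,0,0],[0,0,0.03],1]
    - [[0,0,0],[0,0,0.03],1]
    - [[0,0,0],[0,0,0.02],1]
    - [[0,0,0],[0,0,0.01],1]
    - [[0,0,0],[0,0,0],1]

```text
time: 13.6
tcp_pos: [0.4935, 0.0063, 0.0548]
orientation: [3.066, -0.68, -0.009]
wrist_force: [-0.9, -0.5, -0.4]
width: 0.0
```

```bash
python3 st.py; python3 tip.py
```

```text
t 13.6 tcp [0.4935 0.0063 0.0548] yaw(bar-equiv) -115.02 lateral -0.1465 along -0.1909 F [-0.9  -0.54 -0.43] tilt [-0.006  0.001 -1.   ]
tip z_tool (97.5%) [-0.0048 -0.0042 -0.003 ] mean tip pts v,u,x,y,z [ 2.7164e+02  3.1232e+02  4.1000e-03 -2.5000e-03 -3.4000e-03] y range -0.0167 0.0136 x [-0.0038  0.0059  0.01  ]
```

Request:
step_arm:
  rows:
    - [[0,0,0],[0,0,0.012],1]
    - [[0,0,0],[0,0,0.01],1]
    - [[0,0,0],[0,0,0.006],1]
    - [[0,0,0],[0,0,0],1]

```text
time: 13.98
tcp_pos: [0.4943, 0.0066, 0.0281]
orientation: [3.067, -0.68, -0.004]
wrist_force: [-0.5, -0.9, 0.1]
width: 0.003
```

Request:
step_arm:
  rows:
    - [[0,0,0],[0,0,0.002],1]
    - [[0,0,0],[0,0,0.002],1]
    - [[0,0,0],[0,0,0.002],1]
    - [[0,0,0],[0,0,0],1]

```text
time: 14.32
tcp_pos: [0.4958, 0.0065, 0.0241]
orientation: [3.067, -0.679, 0.001]
wrist_force: [-0.7, -0.7, 3.5]
width: -0.001
```

Request:
step_arm:
  rows:
    - [[0,0,0],[0,0,0.002],1]
    - [[0,0,0],[0,0,0.001],1]
    - [[0,0,0],[0,0,0],1]

```text
time: 14.57
tcp_pos: [0.4959, 0.0065, 0.0211]
orientation: [-3.067, 0.679, -0.002]
wrist_force: [-1.0, -0.7, 3.7]
width: 0.001
```

Request:
step_arm:
  rows:
    - [[0,0,0],[0,0,0.002],1]
    - [[0,0,0],[0,0,0.0005],1]
    - [[0,0,0],[0,0,0],1]

```text
time: 14.82
tcp_pos: [0.496, 0.0065, 0.0206]
orientation: [3.067, -0.679, -0.0]
wrist_force: [-7.0, 1.1, 16.7]
width: 0.002
```

Request:
step_arm:
  rows:
    - [[0,0,0],[0,0,0.001],1]
    - [[0,0,0],[0,0,0.0005],1]
    - [[0,0,0],[0,0,0],1]

```text
time: 15.07
tcp_pos: [0.496, 0.0065, 0.0205]
orientation: [3.067, -0.679, -0.001]
wrist_force: [-11.8, 1.8, 25.2]
width: -0.001
```

The force rose to 25 N with no further travel, about 6 mm below first contact, so the button is on its bottom stop. I release it.

Request:
step_arm:
  rows:
    - [[0,0,0],[0,0,-0.005],1]
    - [[0,0,0],[0,0,-0.02],1]
    - [[0,0,0],[0,0,-0.04],1]
    - [[0,0,0],[0,0,-0.04],1]
    - [[0,0,0],[0,0,-0.02],1]

```text
time: 15.48
tcp_pos: [0.4974, 0.0065, 0.1463]
orientation: [-3.067, 0.679, -0.01]
wrist_force: [0.4, 0.1, 0.9]
width: 0.0
```

Request:
step_arm:
  rows:
    - [[0,0,0],[-0.035,0,0],1]
    - [[0,0,0],[-0.035,0,0],1]
    - [[0,0,0],[-0.035,0,0],1]
    - [[0,0,0],[0,0,0],1]
    - [[0,0,0],[0,0,0],1]

```text
time: 15.9
tcp_pos: [0.3991, 0.0515, 0.141]
orientation: [-3.068, 0.677, -0.002]
wrist_force: [0.8, -0.2, 0.0]
width: 0.002
```

```bash
python3 st.py; python3 ang.py; python3 - <<'E'
from h import *
np.set_printoptions(precision=4,suppress=True)
d=cam("scene")
for u,v in((339,243),(340,242),(341,243)):print("button",at_d(d,u,v))
o=cv2.imread("pics/scene0.png");o2=cv2.imread("pics/top0.png")
t=cam("top")
for nm,a,b,roi in(("blue",o2,t["image"],(190,235,250,295)),("jar",o2,t["image"],(140,305,180,340)),("vials",o2,t["image"],(295,205,350,235)),("wrench",o2,t["image"],(235,150,260,220)),("syr",o2,t["image"],(370,145,400,215)),("bottle",o2,t["image"],(490,205,530,245)),("vial_c",o2,t["image"],(485,255,510,275)),("sdriver",o2,t["image"],(115,195,155,270))):
    l,tp,r,bt=roi;print(nm,cv2.absdiff(a[tp:bt,l:r],b[tp:bt,l:r]).mean().round(1),[x.round(1) if hasattr(x,'round') else round(x,2) for x in cv2.phaseCorrelate(cv2.cvtColor(a[tp:bt,l:r],6).astype(np.float32),cv2.cvtColor(b[tp:bt,l:r],6).astype(np.float32))[0]])
E
```

```text
t 15.9 tcp [0.3991 0.0515 0.141 ] yaw(bar-equiv) -114.9 lateral -0.2507 along -0.1926 F [ 0.8  -0.2   0.03] tilt [ 0.001 -0.    -1.   ]
bar mod180: [(np.float64(0.6980306345733042), np.float64(-124.0)), (np.float64(0.6964897970697497), np.float64(-123.0)), (np.float64(0.6942217595002603), np.float64(-125.0))] white line dir -123.5 n 1549 r 0.0209
button [0.5009 0.0104 0.0625]
button [0.4961 0.0068 0.0616]
button [0.4961 0.0109 0.0613]
blue 2.6 [-0.01, -0.05]
jar 1.9 [0.02, -0.01]
vials 2.2 [-0.09, -0.04]
wrench 2.0 [0.5, 0.01]
syr 2.0 [0.02, 0.02]
bottle 2.1 [0.08, 0.0]
vial_c 2.1 [0.37, -0.0]
sdriver 2.3 [0.08, 0.5]
```

Everything checks out: the dial is at -124°, the button is back up at 62 mm, and nothing else has moved. Handing in.

```bash
python3 -c "
from cell import manip
print(manip.hand_in())"
```

```text
the job is handed in; nothing more can be done
None
```

I turned the red dial four clicks clockwise with the shut fingertip, then pressed the green button on the cream start box and let it go. The job was handed in at about 16 s of the 58 s allowed. `hand_in` gives no verdict, so the results below are my own readings.

**Last checks**
- **Dial:** the bar stands at about -124°, from about -3.8° at the start, so it turned 120°. I saw the first click in a picture. I took the second and third from the push force rising and falling, because my angle readings lagged by several degrees there. The fourth showed directly as the bar snapped to -124° and stayed.
- **Button:** I pressed until it stopped moving, at about 25 N with some sideways load of about 12 N, roughly 6 mm below first contact. Afterwards its top read about 62 mm again, which is fully up.
- **Other things:** the blue dial, vials, jar, bottle and tools showed no visible shift from their start pictures (under 1 pixel). The arm was clear of everything.

**What disagreed:** the real fingertips sit about 38 mm short of the reported tool point. My first pass therefore went over the bar without touching it. I found this in the depth pictures, went back to the start angle and redid the push lower down.

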